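# Put the bread roll away in the roll-top bin

## Task

Set the brown bread roll down inside the open roll-top bread bin, without dropping or tossing it in, and then roll the slatted cover fully shut by its handle. Leave the lemon and the tomato where they are.

Things in the scene. Friction and masses are not known exactly. Their poses are not given: they have to be found in the camera images.
- bin: Fixed wooden roll-top bread bin, 316 deep (x), 300 wide (y), 212 mm high. Origin: centre of its underside; -x is its front, z up. Track: arc about an axis along y, 60 mm up. Inner floor 12 mm up, inner width 276. Front lip 55 high, 12 thick, centred at x = -150. Fixed shell over x > 40 at the back; cover back, it is open from above between lip and cover edge.
- cover (a joint): Light wood slatted tambour cover, radius 145 mm, angle rolled along the track in rad: 0 = fully shut, 1.42 = fully open (end stops); it rolls up and back to open. Its leading edge is at angle 2 deg + cover above the front horizontal through the track axis. Starts nearly open, stays where it is left; moving it at the handle takes 2 to 5 N along the track.
- handle (a point): Middle of the cover's handle: dark steel bar, 14 mm thick, 150 mm long, parallel to the bin's y, a post at each end; 35 mm free between bar and slats. It runs on a 195 mm radius about the track axis: in the bin's frame x = -195 cos(14 deg + cover), y = 0, z = 60 + 195 sin(14 deg + cover) mm. Its axes turn with the cover (y along the bar).
- roll: Golden brown oval bread roll with three pale cuts on top, rigid, 90 mm long (its x), 52 mm wide (its y), 52 mm high, about 80 g. Origin: centre of its flat underside; z up. Loose on the counter.
- lemon: Bystander: yellow lemon, 73 mm long (its x), 54 mm wide and high. Origin: centre of its underside. Loose.
- tomato: Bystander: red tomato with green leaves, 68 mm across, 54 mm high. Origin: centre of its underside. Loose.
Not all that is in view belongs to the job. There is more than one size of the roll; the job needs the largest.

How it is judged (in metres and radians):
On the way:
1. the roll rests inside the open bin, let go (x of roll in the frame of bin between -0.14 and 0.14 m and y of roll in the frame of bin between -0.135 and 0.135 m and z of roll in the frame of bin between 0 and 0.06 m and linear speed of roll below 0.05 m/s and contact force between the fingers and roll below 0.1 N and value of joint cover above 0.5 rad), for 0.2 s.
At the end, for the whole second after the job is handed in: The roll lies at rest inside the bin (between its walls, on its floor) and the cover is rolled shut to within 0.09 rad (about 13 mm along the track) of its end stop (x of roll in the frame of bin between -0.14 and 0.14 m and y of roll in the frame of bin between -0.135 and 0.135 m and z of roll in the frame of bin between 0 and 0.06 m and value of joint cover below 0.09 rad and linear speed of roll below 0.03 m/s); the robot touches nothing.
It fails at once if the roll is dropped or thrown (moves faster than 1.1 m/s while not held, a fall of about 6 cm) (linear speed of roll above 1.1 m/s and contact force between the fingers and roll below 0.1 N).
It fails at once if the lemon or the tomato is displaced by more than 30 mm (distance of any of lemon, tomato from where it was at the start of the episode above 0.03 m).
It also fails if it takes over 53 s, if anything falls off the work surface, if the arm or the gripper's body presses on something with over 40 N, if the wrist force passes 120 N, or if a joint passes its speed limit or range.

## Robot

A 6-joint arm with a two-finger parallel gripper is mounted at the origin on the work surface. World frame = base frame: x ahead of the robot, y to its left, z up, the work surface at z = 0. Lengths are in mm, angles in rad, forces in N, time in s.
With the tool pointing down it reaches from about 275 to 750 mm from the base axis. Payload 10.2 kg.
Tool frame: the origin (TCP) lies at the very end of the fingers, on their centre line; the grasp point (between the pads) lies behind it (grip_point_offset is the z of the grasp point in the tool frame, in mm); z points along the fingers, y is the line along which they close (so a half turn about z gives the same grasp; the last joint's range is limited). The gripper opens to 88 mm and grips with 3 to 60 N. Pads are 18 mm wide; open, the fingers measure 123 mm over their backs; the gripper's body (75 mm by 187 mm) begins 45 mm behind the grasp point.
Start: joints at [-1.477, 0.313, 1.498, -0, 1.331, -0.223], TCP at [163.539, -498.885, 238.72] pointing down, gripper open.
Joint ranges: [-2.94, 2.94], [-0.97, 2.17], [0.19, 2.56], [-1.23, 4.37], [0.02, 3.11], [-2.88, 2.88]. Speed limits (rad/s): [2.39, 2.39, 3.01, 3.14, 3.14, 3.14].

## Interface

Orientations are given as a unit quaternion [w, x, y, z].
In Python, from workcell import * gives the robot as it stands. The module is installed in compiled form; this text tells all that it offers.
- The arm moves only by the tool drive_tool, never from a script. Its argument "series" is a list of rows, each a list of 7 numbers: the shift along the tool's x, y, z scaled (see below), then the turn, a rotation vector about the tool's x, y, z scaled (see below), then the closure, from -1 (fully open) to 1 (shut). A call has 1 to 8 rows; each row shifts and turns the commanded pose from where the row before left it, along the tool's axes as they then stand; what a row does not reach is not made up. The controller multiplies each number of a shift by 100 mm and each number of a turn by pi rad. A row lasts 1/12 s, in which the tool goes at most 41.7 mm and 7.16 degrees, less where a joint would pass 70% of its speed; a pose out of reach is approached as far as the arm can. A call with a number of a shift or a turn outside -1 to 1 is refused whole. A call with a gripper value outside its range is refused whole. The fingers move at their own pace and stop on an object; the grip force is fixed at half the most. Time passes only in rows, so rows that do not move let the fingers close. It gives the time, the measured TCP pose, the force, the opening and the grip force at its end, in the units of the state.
- read_state(): the state, without advancing time (a new reading comes with each control period).
- get_image(name): name is "scene" or "top"; returns the picture (420x560x3 uint8, red, green, blue); there is no depth.
- camera_model(name): a dict with "mtx" (3x3 intrinsics, pixels), "k1" (the pictures are not rectified: a ray, as slopes to the right and down, at radius r is drawn at 1 + k1 r^2 times it, then the intrinsics apply), "R" (3x3) and "t" (3): a world point X has camera coordinates R X + t. Camera axes: x right, y down, z forward; pixel columns grow to the right and rows downward; lengths in mm; the calibration is good to about 2 mm. A picture is of the moment at which its call begins. camera_model takes no time and is no camera call.
- sign_off(): hands the job in; it is judged then, once.
Trained networks look in the newest picture that a camera, given by its name, has taken for a name from the list of things; names that differ only in an ending like _2 or _b are one class to them, and where a whole thing is asked for, a point or a joint stands for the part that bears it (a point fixed in the world has none). Each returns a list of dicts, best first, with "conf" (0 to 1); they miss things now and then, are a little off and sometimes report something else, mostly with a low value. They report only what shows in the picture. A call takes as long as a camera call. They do not tell look-alikes from the thing itself.
- trace(camera, target): "region" (420x560 bool, what is visible of it).
- place_of(camera, target): "xyz" ([x, y, z] in mm, in world coordinates, good to about 4 mm: a listed point, or the origin of a listed thing).
The state is a dict: "t": time; "joints": joint angles; "qd": joint speeds; "effort": joint torques, N m; "tool_pos": TCP position; "orientation": TCP orientation; "ft_force": force on the tool from outside, world axes, zero at the start; "torque": the same for the moment, N m; "width": finger opening in mm; "grip_force": force on a finger pad.
Only numpy, scipy, OpenCV 4.12 (cv2) and the standard library are available. Lean on these libraries where they do the work, as an engineer would, in place of code of your own. Each camera call takes 0.05 s, during which the arm holds its last target. There are 200 camera calls.

## Working session

There is one attempt and no reset: what is moved stays moved. The work goes in short steps, Python scripts to look and compute and a tool call to move; the robot and the scene stay as the last step left them, time stands still between calls to the robot, and variables do not carry over. Pictures are saved under pics/ and viewed, at most 10 in all, crops included, and the job is handed in when it is done.

Besides the shell and the picture viewer there is one more tool, called after "Request:" in YAML: its name, and indented under it one key for each argument. drive_tool: Moves the arm, as the interface text tells. Its arguments: {"type":"object","properties":{"series":{"type":"array"}},"required":["series"]}

```bash
mkdir -p pics
python3 - <<'E'
from workcell import *
import cv2
s=read_state();print({k:s[k] for k in('t','tool_pos','orientation','width')})
for c in('scene','top'):
    im=get_image(c);cv2.imwrite(f'pics/{c}0.png',im[:,:,::-1])
    for n in('roll','bin','handle','lemon','tomato','cover'):
        try:print(c,n,[(d['xyz'],round(d['conf'],2)) for d in place_of(c,n)])
        except Exception as e:print(c,n,e)
E
```

```text
{'t': 0.0, 'tool_pos': array([ 163.51772828, -498.63234486,  238.15994091]), 'orientation': array([-6.45193353e-04,  9.87480491e-01,  1.57739854e-01,  4.93407840e-05]), 'width': 88.0625611314204}
scene roll [([557.5, -130.5, -0.5], 0.83), ([792.3, -144.2, 0.1], 0.63), ([666.7, -172.3, -1.0], 0.62)]
scene bin [([557.9, 149.3, 1.8], 0.6)]
scene handle [([555.8, 141.3, 257.2], 0.64), ([670.7, -174.3, 0.5], 0.38)]
scene lemon [([457.9, -190.9, -0.3], 0.97)]
scene tomato [([584.9, -330.8, -5.6], 0.78)]
scene cover it knows: bin, handle, lemon, roll, tomato
top roll [([554.9, -128.3, 2.9], 0.88), ([665.1, -171.2, 0.5], 0.87), ([789.3, -146.0, -1.0], 0.71), ([557.5, 133.9, 257.2], 0.62)]
top bin [([556.6, 147.8, 0.2], 0.94)]
top handle [([553.9, 138.4, 256.6], 0.76)]
top lemon [([461.9, -191.9, -0.7], 0.64)]
top tomato [([584.3, -336.2, 1.6], 0.81)]
top cover it knows: bin, handle, lemon, roll, tomato
```

View pics/scene0.png

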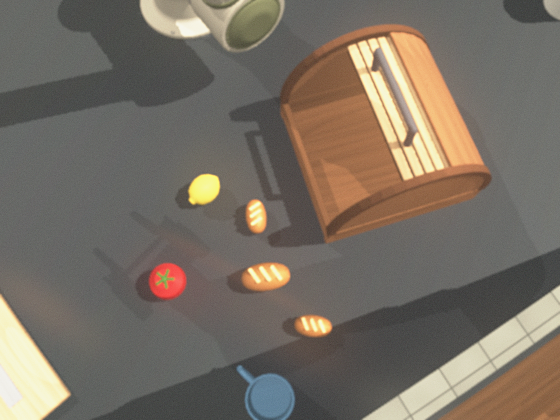

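View pics/top0.png

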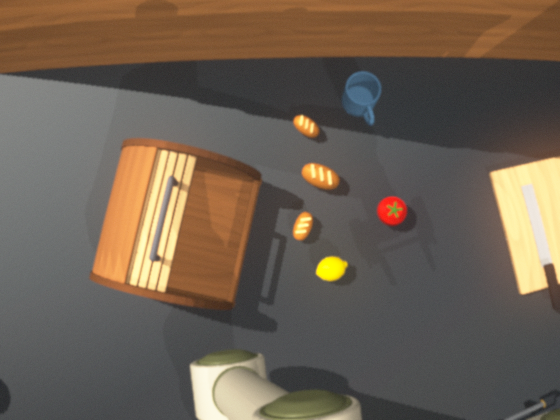

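Three rolls could be taken for the target, at scene pixels (256,216), (266,277) and (314,326); in the top view they are at (303,226), (321,176) and (306,126). The middle one looks the largest. The bin opens towards -y, and its handle is on top at top-view pixel (163,219). I'll measure the region sizes and check in a close crop.

```bash
cat > h.py <<'E'
from workcell import *
import cv2,numpy as np
def ray(c,px):
    m=camera_model(c);K=np.array(m['mtx']);R=np.array(m['R']);t=np.array(m['t'])
    d=(np.array(px,float)-K[:2,2])/[K[0,0],K[1,1]]
    u=d.copy()
    for _ in range(20):u=d/(1+m['k1']*(u@u))
    return -R.T@t,R.T@np.r_[u,1]
def atz(c,px,z):
    o,d=ray(c,px);return o+d*(z-o[2])/d[2]
def proj(c,X):
    m=camera_model(c);K=np.array(m['mtx']);P=np.atleast_2d(X)@np.array(m['R']).T+m['t']
    u=P[:,:2]/P[:,2:];u=u*(1+m['k1']*(u**2).sum(1,keepdims=True))
    return u*[K[0,0],K[1,1]]+K[:2,2]
E
python3 - <<'E'
from h import *
for c in('scene','top'):
    im=get_image(c)
    for d in trace(c,'roll'):
        ys,xs=np.nonzero(d['region'])
        (cx,cy),(w,h),a=cv2.minAreaRect(np.c_[xs,ys].astype(np.float32))
        P=np.array([atz(c,p,24)[:2] for p in zip(xs,ys)]);m=P.mean(0);w_,v=np.linalg.eigh(np.cov((P-m).T))
        print(c,round(d['conf'],2),(round(cx),round(cy)),'c',m.round(1),'size',(4*np.sqrt(w_)).round(1),'yaw',np.degrees(np.arctan2(v[1,1],v[0,1])).round(1))
a=cv2.resize(get_image('top')[90:270,230:430],None,fx=2,fy=2,interpolation=2)
b=cv2.resize(get_image('top')[130:310,85:285],None,fx=4,fy=4,interpolation=2)
cv2.imwrite('pics/roll.png',a[:,:,::-1]);b=b[:600];cv2.imwrite('pics/bin.png',cv2.resize(get_image('top')[130:315,80:275],None,fx=3,fy=3,interpolation=2)[:,:,::-1])
E
```

```text
scene 0.88 (312, 326) c [ 790.8 -144.4] size [39.3 67.9] yaw 54.6
top 0.91 (320, 175) c [ 670.1 -172.5] size [52.4 92. ] yaw 66.8Traceback (most recent call last):
  File "<stdin>", line 7, in <module>
  File "h.py", line 10, in atz
    o,d=ray(c,px);return o+d*(z-o[2])/d[2]
        ~~~^^^^^^
  File "h.py", line 4, in ray
    m=camera_model(c);K=np.array(m['mtx']);R=np.array(m['R']);t=np.array(m['t'])
ValueError: time passes only in moves, steps and waits
```

```bash
sed -i 's/^import cv2,numpy as np/import cv2,numpy as np,functools\ncamera_model=functools.cache(camera_model)/' h.py
python3 - <<'E'
from h import *
for c in('scene','top'):
    im=get_image(c)
    if c=='top':
        cv2.imwrite('pics/roll.png',cv2.resize(im[90:270,230:430],None,fx=2,fy=2,interpolation=2)[:,:,::-1])
        cv2.imwrite('pics/bin.png',cv2.resize(im[130:315,80:275],None,fx=3,fy=3,interpolation=2)[:,:,::-1])
    for d in trace(c,'roll'):
        ys,xs=np.nonzero(d['region'])
        P=np.array([atz(c,p,24)[:2] for p in zip(xs,ys)]);m=P.mean(0);w_,v=np.linalg.eigh(np.cov((P-m).T))
        print(c,round(d['conf'],2),(xs.mean().round(),ys.mean().round()),'c',m.round(1),'size',(4*np.sqrt(w_)).round(1),'yaw',np.degrees(np.arctan2(v[1,1],v[0,1])).round(1))
print(read_state()['t'])
E
```

```text
scene 0.88 (np.float64(256.0), np.float64(216.0)) c [ 559.2 -129.9] size [36.5 63.5] yaw 157.5
scene 0.85 (np.float64(266.0), np.float64(276.0)) c [ 670.4 -171. ] size [53.7 92.6] yaw 67.0
scene 0.63 (np.float64(312.0), np.float64(325.0)) c [ 791.  -143.8] size [38.6 66.2] yaw 53.5
scene 0.23 (np.float64(204.0), np.float64(189.0)) c [ 457.5 -190.6] size [56.6 69.5] yaw 115.5
top 0.97 (np.float64(303.0), np.float64(226.0)) c [ 555.5 -129.9] size [38.  66.3] yaw 156.8
top 0.94 (np.float64(306.0), np.float64(127.0)) c [ 787.  -144.2] size [38.4 65.2] yaw 52.9
top 0.85 (np.float64(320.0), np.float64(176.0)) c [ 669.  -172.7] size [52.1 90.7] yaw 65.8
1.0
```

View pics/roll.png

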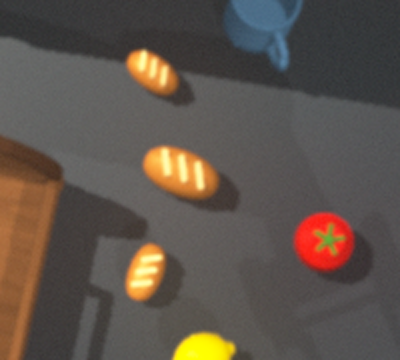

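View pics/bin.png

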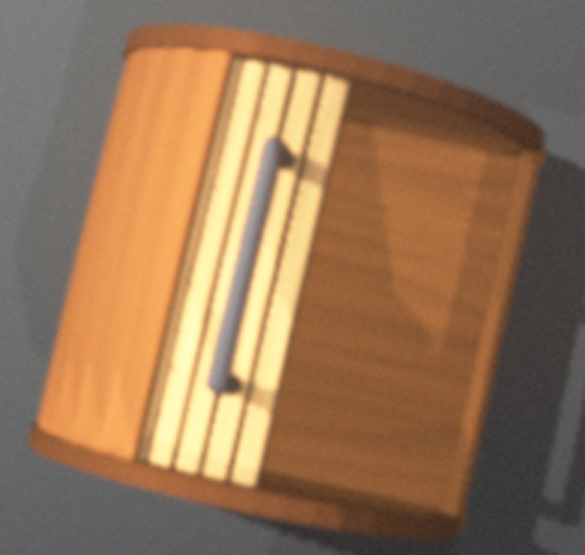

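Run:
```python
from h import *
f=lambda p:(80+p[0]/3,130+p[1]/3)
for n,p,q,z in(('bar',(274,145),(219,385),255),('lip',(543,150),(461,522),55),('edge',(348,82),(262,485),203)):
    A,B=atz('top',f(p),z),atz('top',f(q),z);d=A-B
    print(n,A.round(),B.round(),'mid',((A+B)/2).round(),'len',np.linalg.norm(d).round(),'ang',np.degrees(np.arctan2(d[1],d[0])).round(1))
```

```text
bar [628. 120. 255.] [480. 154. 255.] mid [554. 137. 255.] len 152.0 ang -12.8
lip [657. -38.  55.] [384.  26.  55.] mid [520.  -6.  55.] len 281.0 ang -13.2
edge [679.  83. 203.] [417. 139. 203.] mid [548. 111. 203.] len 268.0 ang -12.1
```

The crop confirms it: the middle roll at crop (180,172) is clearly the largest, 91x52 mm against 65x38 for the other two. It lies at (669,-172) with yaw 66°. The bin is at (557,148) with yaw 77° and the cover at about 1.27 rad. I'll turn the tool +48° first.

Request:
drive_tool:
  series:
    - [0,0,0,0,0,-0.038,-1]
    - [0,0,0,0,0,-0.038,-1]
    - [0,0,0,0,0,-0.038,-1]
    - [0,0,0,0,0,-0.038,-1]
    - [0,0,0,0,0,-0.038,-1]
    - [0,0,0,0,0,-0.038,-1]
    - [0,0,0,0,0,-0.038,-1]
    - [0,0,0,0,0,0,-1]

```text
t: 1.67
tool_pos: [163.5, -498.9, 238.7]
orientation: [-0.0, 0.837, 0.547, -0.0]
ft_force: [0.3, -0.3, -0.5]
width: 87.9
grip_force: 0.0
```

```bash
cat > go.py <<'E'
import sys
from h import *
from scipy.spatial.transform import Rotation as Ro
# go.py x y z [yaw of tool x, deg]: remaining move in tool axes, units of 100 mm; turn in units of pi
s=read_state();q=s['orientation'];R=Ro.from_quat(np.r_[q[1:],q[0]])
p=np.array([float(v) for v in sys.argv[1:4]])
d=R.inv().apply(p-s['tool_pos'])
X=R.as_matrix()
print('t',round(s['t'],2),'pos',s['tool_pos'].round(1),'yaw',np.degrees(np.arctan2(X[1,0],X[0,0])).round(1),'z',X[:,2].round(3),'w',s['width'].round(1),'g',s['grip_force'],'F',s['ft_force'].round(1),'j',s['joints'].round(2))
print('shift/100',(d/100).round(3),'rows',np.linalg.norm(d)/41.7)
E
python3 go.py 669 -172 140; python3 -c "
import workcell;print([n for n in dir(workcell) if n[0]!='_']);print(getattr(workcell,'grip_point_offset',None))"
```

```text
['PlanningError', 'camera_model', 'get_image', 'grip_point_offset', 'place_of', 'read_state', 'sign_off', 'trace']
-18.700000000000003Traceback (most recent call last):
  File "go.py", line 9, in <module>
    print('t',round(s['t'],2),'pos',s['tool_pos'].round(1),'yaw',np.degrees(np.arctan2(X[1,0],X[0,0])).round(1),'z',X[:,2].round(3),'w',s['width'].round(1),'g',s['grip_force'],'F',s['ft_force'].round(1),'j',s['joints'].round(2))
                                                                                                                                        ^^^^^^^^^^^^^^^^
AttributeError: 'float' object has no attribute 'round'
```

```bash
sed -i "s/s\['width'\].round(1)/round(s['width'],1)/" go.py;python3 go.py 669 -172 140
```

```text
t 1.67 pos [ 163.5 -498.9  238.7] yaw 66.3 z [-0.  0. -1.] w 87.9 g 0.0 F [ 0.3 -0.3 -0.5] j [-1.48  0.31  1.5  -0.    1.33 -1.06]
shift/100 [5.026 3.312 0.987] rows 14.628076906308229
```

Request:
drive_tool:
  series:
    - [0.31,0.21,0.06,0,0,0,-1]
    - [0.31,0.21,0.06,0,0,0,-1]
    - [0.31,0.21,0.06,0,0,0,-1]
    - [0.31,0.21,0.06,0,0,0,-1]
    - [0.31,0.21,0.06,0,0,0,-1]
    - [0.31,0.21,0.06,0,0,0,-1]
    - [0.31,0.21,0.06,0,0,0,-1]
    - [0.31,0.21,0.06,0,0,0,-1]

```text
t: 2.33
tool_pos: [419.2, -339.3, 190.6]
orientation: [0.0, 0.84, 0.543, 0.0]
ft_force: [-0.5, -0.4, -0.1]
width: 87.9
grip_force: 0.0
```

Request:
drive_tool:
  series:
    - [0.31,0.21,0.06,0,0,0,-1]
    - [0.31,0.21,0.06,0,0,0,-1]
    - [0.31,0.21,0.06,0,0,0,-1]
    - [0.31,0.21,0.06,0,0,0,-1]
    - [0.31,0.21,0.06,0,0,0,-1]
    - [0.31,0.21,0.06,0,0,0,-1]
    - [0.31,0.21,0.06,0,0,0,-1]
    - [0,0,0,0,0,0,-1]

```text
t: 3.0
tool_pos: [643.5, -197.5, 146.3]
orientation: [-0.001, 0.838, 0.545, 0.0]
ft_force: [0.3, 1.0, -0.8]
width: 88.3
grip_force: 0.0
```

```bash
python3 go.py 669 -172 80
```

```text
t 3.0 pos [ 643.5 -197.5  146.3] yaw 66.1 z [-0.001  0.002 -1.   ] w 88.3 g 0.0 F [ 0.3  1.  -0.8] j [-0.47  0.72  1.11  0.    1.32 -0.05]
shift/100 [0.336 0.131 0.663] rows 1.8100548879428093
```

Request:
drive_tool:
  series:
    - [0.17,0.065,0.1,0,0,0,-1]
    - [0.17,0.065,0.1,0,0,0,-1]
    - [0,0,0.2,0,0,0,-1]
    - [0,0,0.2,0,0,0,-1]
    - [0,0,0,0,0,0,-1]

```text
t: 3.42
tool_pos: [664.1, -175.5, 84.5]
orientation: [-0.003, 0.839, 0.544, -0.002]
ft_force: [0.2, 0.4, 0.1]
width: 88.1
grip_force: 0.0
```

```bash
python3 go.py 669 -172 7
```

```text
t 3.42 pos [ 664.1 -175.5   84.5] yaw 65.9 z [-0.006  0.003 -1.   ] w 88.1 g 0.0 F [0.2 0.4 0.1] j [-0.43  0.81  1.11 -0.    1.23 -0.01]
shift/100 [0.052 0.036 0.774] rows 1.8629272088644973
```

Request:
drive_tool:
  series:
    - [0.02,0.02,0,0,0,0,-1]
    - [0,0,0.2,0,0,0,-1]
    - [0,0,0.2,0,0,0,-1]
    - [0,0,0.2,0,0,0,-1]
    - [0,0,0.14,0,0,0,-1]
    - [0,0,0,0,0,0,-1]
    - [0,0,0,0,0,0,-1]
    - [0,0,0,0,0,0,-1]

```text
t: 4.08
tool_pos: [669.5, -175.6, 16.7]
orientation: [0.001, 0.839, 0.545, 0.001]
ft_force: [-0.1, -0.3, -0.1]
width: 87.8
grip_force: 0.0
```

```bash
python3 go.py 669 -172 7
```

```text
t 4.08 pos [ 669.5 -175.6   16.7] yaw 66.0 z [ 0.003 -0.001 -1.   ] w 87.8 g 0.0 F [-0.1 -0.3 -0.1] j [-0.43  0.9   1.13  0.    1.11 -0.01]
shift/100 [ 0.031 -0.019  0.096] rows 0.24727462835003008
```

Request:
drive_tool:
  series:
    - [0.03,-0.02,0.09,0,0,0,-1]
    - [0,0,0,0,0,0,-1]
    - [0,0,0,0,0,0,1]
    - [0,0,0,0,0,0,1]
    - [0,0,0,0,0,0,1]
    - [0,0,0,0,0,0,1]
    - [0,0,0,0,0,0,1]
    - [0,0,0,0,0,0,1]

```text
t: 4.75
tool_pos: [668.1, -171.7, 5.9]
orientation: [0.0, 0.839, 0.545, 0.0]
ft_force: [-0.3, -1.2, 0.8]
width: 50.6
grip_force: 18.7
```

Request:
drive_tool:
  series:
    - [0,0,0,0,0,0,1]
    - [0,0,0,0,0,0,1]
    - [0,0,0,0,0,0,1]
    - [0,0,0,0,0,0,1]

```text
t: 5.08
tool_pos: [668.1, -171.7, 5.9]
orientation: [0.0, 0.839, 0.545, 0.0]
ft_force: [-0.1, -0.7, 1.8]
width: 50.3
grip_force: 29.5
```

```bash
python3 go.py 669 -172 7
```

```text
t 5.08 pos [ 668.1 -171.7    5.9] yaw 66.0 z [ 0. -0. -1.] w 50.3 g 29.485675084188188 F [-0.1 -0.7  1.8] j [-0.42  0.91  1.15 -0.    1.09 -0.  ]
shift/100 [ 0.001  0.009 -0.011] rows 0.03511286977188859
```

Request:
drive_tool:
  series:
    - [0,0,-0.2,0,0,0,1]
    - [0,0,-0.3,0,0,0,1]
    - [0,0,-0.35,0,0,0,1]
    - [0,0,-0.35,0,0,0,1]
    - [0,0,-0.35,0,0,0,1]
    - [0,0,-0.4,0,0,-0.03,1]
    - [0,0,0,0,0,-0.03,1]
    - [0,0,0,0,0,0,1]

```text
t: 5.75
tool_pos: [668.5, -171.7, 203.0]
orientation: [0.002, 0.782, 0.623, 0.001]
ft_force: [-0.1, -1.0, -1.6]
width: 50.1
grip_force: 29.6
```

```bash
python3 go.py 537.4 62.8 200
```

```text
t 5.75 pos [ 668.5 -171.7  203. ] yaw 77.0 z [ 0.004 -0.002 -1.   ] w 50.1 g 29.63074758388757 F [-0.1 -1.  -1.6] j [-0.42  0.72  0.96  0.    1.46 -0.19]
shift/100 [ 1.991 -1.804  0.022] rows 6.444168284075496
```

Request:
drive_tool:
  series:
    - [0.2,-0.18,0,0,0,0,1]
    - [0.28,-0.26,0,0,0,0,1]
    - [0.28,-0.26,0,0,0,0,1]
    - [0.28,-0.26,0,0,0,0,1]
    - [0.28,-0.26,0,0,0,0,1]
    - [0.28,-0.26,0,0,0,0,1]
    - [0.2,-0.18,0,0,0,0,1]
    - [0,0,0,0,0,0,1]

```text
t: 6.42
tool_pos: [544.5, 45.4, 199.5]
orientation: [-0.002, 0.783, 0.622, -0.001]
ft_force: [0.3, -0.7, -0.2]
width: 50.0
grip_force: 29.6
```

Request:
drive_tool:
  series:
    - [0.05,-0.05,0,0,0,0,1]
    - [0,0,0,0,0,0,1]
    - [0,0,0,0,0,0,1]

```text
t: 6.67
tool_pos: [543.7, 46.9, 200.0]
orientation: [-0.0, 0.784, 0.621, -0.0]
ft_force: [0.2, 0.1, -1.0]
width: 49.9
grip_force: 29.6
```

```bash
python3 go.py 537.4 62.8 20
python3 - <<'E'
from h import *
cv2.imwrite('pics/above.png',get_image('top')[80:350,60:420,::-1])
print([(d['xyz'],round(d['conf'],2)) for d in place_of('top','handle')])
E
```

```text
t 6.67 pos [543.7  46.9 200. ] yaw 76.7 z [-0.001  0.    -1.   ] w 49.9 g 29.629208079240925 F [ 0.2  0.1 -1. ] j [-0.13  0.39  1.49 -0.    1.26  0.1 ]
shift/100 [ 0.141 -0.096  1.8  ] rows 4.336517996527666
[]
```

View pics/above.png

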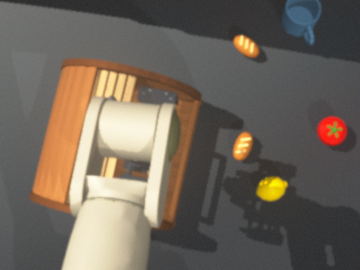

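The gripper is over the open front of the bin, around crop pixel (140,130), and hides the roll. I'll correct by 17 mm and lower it, watching the force.

Request:
drive_tool:
  series:
    - [0.14,-0.1,0,0,0,0,1]
    - [0,0,0,0,0,0,1]
    - [0,0,0.25,0,0,0,1]
    - [0,0,0.25,0,0,0,1]
    - [0,0,0.25,0,0,0,1]
    - [0,0,0.25,0,0,0,1]
    - [0,0,0,0,0,0,1]
    - [0,0,0,0,0,0,1]

```text
t: 7.43
tool_pos: [537.1, 62.8, 100.4]
orientation: [-0.001, 0.784, 0.621, -0.001]
ft_force: [-0.1, -0.6, -0.3]
width: 50.0
grip_force: 29.6
```

Request:
drive_tool:
  series:
    - [0,0,0.2,0,0,0,1]
    - [0,0,0.2,0,0,0,1]
    - [0,0,0.2,0,0,0,1]
    - [0,0,0.1,0,0,0,1]
    - [0,0,0,0,0,0,1]
    - [0,0,0,0,0,0,1]
    - [0,0,0,0,0,0,1]

```text
t: 8.02
tool_pos: [538.2, 63.3, 32.4]
orientation: [0.001, 0.784, 0.621, 0.001]
ft_force: [0.9, 0.0, -0.4]
width: 50.2
grip_force: 29.6
```

```bash
python3 go.py 537.4 62.8 18.5
```

```text
t 8.02 pos [538.2  63.3  32.4] yaw 76.8 z [ 0.003 -0.    -1.   ] w 50.2 g 29.62888360688794 F [ 0.9  0.  -0.4] j [-0.1   0.6   1.66  0.    0.88  0.13]
shift/100 [-0.006 -0.007  0.139] rows 0.33356176034606416
```

Request:
drive_tool:
  series:
    - [0,0,0.06,0,0,0,1]
    - [0,0,0.05,0,0,0,1]
    - [0,0,0,0,0,0,1]
    - [0,0,0,0,0,0,1]
    - [0,0,0,0,0,0,1]

```text
t: 8.43
tool_pos: [537.1, 63.3, 19.7]
orientation: [-0.0, 0.784, 0.621, -0.0]
ft_force: [-0.3, 0.3, -0.7]
width: 49.9
grip_force: 29.6
```

Request:
drive_tool:
  series:
    - [0,0,0.01,0,0,0,1]
    - [0,0,0,0,0,0,1]
    - [0,0,0,0,0,0,1]

```text
t: 8.68
tool_pos: [537.2, 63.3, 18.8]
orientation: [0.0, 0.784, 0.621, 0.0]
ft_force: [-0.2, 0.3, -0.7]
width: 49.9
grip_force: 29.6
```

Within about 1 mm of the floor, so I release, let it settle, then lift.

Request:
drive_tool:
  series:
    - [0,0,0,0,0,0,-0.3]
    - [0,0,0,0,0,0,-1]
    - [0,0,0,0,0,0,-1]
    - [0,0,0,0,0,0,-1]
    - [0,0,0,0,0,0,-1]
    - [0,0,0,0,0,0,-1]
    - [0,0,0,0,0,0,-1]
    - [0,0,0,0,0,0,-1]

```text
t: 9.35
tool_pos: [537.2, 63.4, 18.8]
orientation: [0.0, 0.784, 0.621, 0.0]
ft_force: [0.3, 0.2, 0.0]
width: 88.3
grip_force: 0.0
```

Request:
drive_tool:
  series:
    - [0,0,-0.1,0,0,0,-1]
    - [0,0,-0.2,0,0,0,-1]
    - [0,0,-0.3,0,0,0,-1]
    - [0,0,-0.4,0,0,0,-1]
    - [0,0,-0.4,0,0,0,-1]
    - [0,0,-0.4,0,0,0,-1]
    - [0,0,-0.4,0,0,0,-1]
    - [0,0,0,0,0,0,-1]

```text
t: 10.02
tool_pos: [539.2, 63.5, 247.3]
orientation: [0.005, 0.783, 0.622, 0.005]
ft_force: [0.7, -0.4, 1.6]
width: 88.2
grip_force: 0.0
```

```bash
python3 go.py 537.4 62.8 240
```

```text
t 10.02 pos [539.2  63.5 247.3] yaw 76.9 z [ 0.013 -0.001 -1.   ] w 88.2 g 0.0 F [ 0.7 -0.4  1.6] j [-0.1   0.34  1.44 -0.    1.35  0.13]
shift/100 [-0.011 -0.017  0.073] rows 0.1808033700434131
```

Request:
drive_tool:
  series:
    - [0,0,-0.3,0,0,0,1]
    - [0,0,-0.25,0,0,0,1]
    - [0.2,0,0,0,0,0,1]
    - [0.3,0,0,0,0,0,1]
    - [0.3,0,0,0,0,0,1]
    - [0.25,0,0,0,0,0,1]
    - [0,0,0,0,0,0,1]
    - [0,0,0,0,0,0,1]

```text
t: 10.68
tool_pos: [560.7, 166.6, 293.7]
orientation: [0.0, 0.783, 0.622, -0.0]
ft_force: [-0.2, 0.1, -0.9]
width: 36.9
grip_force: 0.0
```

```bash
cat > loc.py <<'E'
from h import *
s=read_state();p=s['tool_pos']-[557.2,148.5,0];a=np.radians(77)
print('t',round(s['t'],2),'bin x',round(p[0]*np.cos(a)+p[1]*np.sin(a),1),'y',round(-p[0]*np.sin(a)+p[1]*np.cos(a),1),'z',round(p[2],1),'F',s['ft_force'].round(1),'w',round(s['width'],1))
E
python3 loc.py
python3 - <<'E'
from h import *
cv2.imwrite('pics/in.png',cv2.resize(get_image('scene')[10:290,150:510,::-1],None,fx=2,fy=2))
for n in('roll','handle','bin'):print(n,[(d['xyz'],round(d['conf'],2)) for d in place_of('scene',n)])
E
```

```text
t 10.68 bin x 18.4 y 0.7 z 293.7 F [-0.2  0.1 -0.9] w 36.9
roll [([791.8, -141.6, -1.4], 0.67), ([560.1, -129.1, 3.3], 0.64), ([536.8, 60.5, 9.0], 0.6)]
handle [([554.5, 140.7, 252.9], 0.68)]
bin [([555.1, 151.2, -0.7], 0.66)]
```

View pics/in.png

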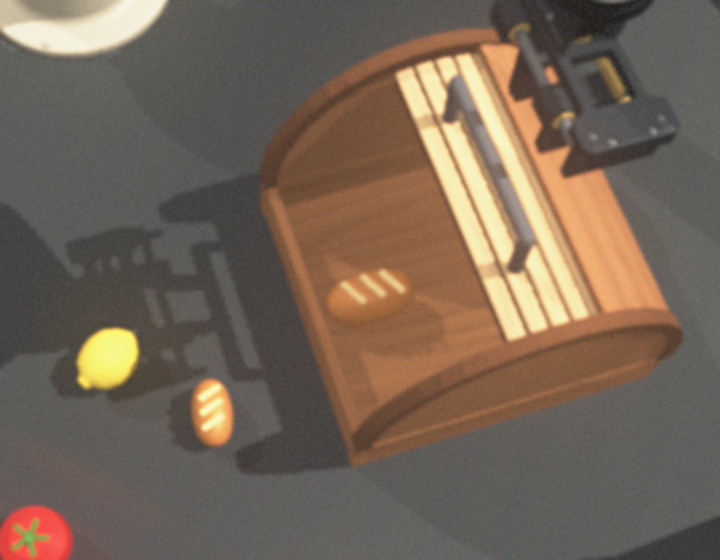

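The roll sits inside the bin at crop pixel (370,295), clear of the lip. The handle bar runs from (460,95) to (520,255), and the fingers are behind it. Next: finish closing, descend behind the bar, and push along the arc.

Request:
drive_tool:
  series:
    - [0,0,0,0,0,0,1]
    - [0,0,0,0,0,0,1]
    - [0,0,0,0,0,0,1]
    - [0,0,0,0,0,0,1]
    - [0,0,0.2,0,0,0,1]
    - [0,0,0.25,0,0,0,1]
    - [0,0,0.07,0,0,0,1]
    - [0,0,0,0,0,0,1]

```text
t: 11.55
tool_pos: [560.3, 165.5, 240.1]
orientation: [-0.001, 0.784, 0.621, -0.002]
ft_force: [0.8, -0.6, -0.3]
width: 0.6
grip_force: 0.0
```

```bash
python3 loc.py;python3 -c "
import numpy as np
for t in (86.8,75,65,55,45,40,30,20,14):
  a=np.radians(t);print(t,round(-195*np.cos(a)),round(60+195*np.sin(a)))"
```

```text
t 11.55 bin x 17.3 y 0.8 z 240.1 F [ 0.8 -0.6 -0.3] w 0.6
86.8 -11 255
75 -50 248
65 -82 237
55 -112 220
45 -138 198
40 -149 185
30 -169 158
20 -183 127
14 -189 107
```

Request:
drive_tool:
  series:
    - [-0.13,0,0.01,0,0,0,1]
    - [-0.13,0,0.01,0,0,0,1]
    - [-0.13,0,0.02,0,0,0,1]
    - [-0.12,0,0.02,0,0,0,1]
    - [-0.11,0,0.04,0,0,0,1]
    - [-0.11,0,0.04,0,0,0,1]
    - [-0.1,0,0.03,0,0,0,1]
    - [0,0,0,0,0,0,1]

```text
t: 12.22
tool_pos: [541.7, 82.7, 224.2]
orientation: [0.0, 0.784, 0.621, -0.001]
ft_force: [0.2, -1.0, -0.6]
width: 0.5
grip_force: 0.0
```

```bash
python3 loc.py; python3 -c "
from h import *
for c in('scene','top'):
  get_image(c);print(c,[(d['xyz'],round(d['conf'],2)) for d in place_of(c,'handle')])"
```

```text
t 12.22 bin x -67.6 y 0.3 z 224.2 F [ 0.2 -1.  -0.6] w 0.5
scene [([538.5, 67.0, 233.0], 0.86)]
top []
```

The handle has moved as planned, to about 65° on the arc. I continue to 45°.

Request:
drive_tool:
  series:
    - [-0.1,0,0.06,0,0,0,1]
    - [-0.1,0,0.06,0,0,0,1]
    - [-0.09,0,0.06,0,0,0,1]
    - [-0.09,0,0.07,0,0,0,1]
    - [-0.09,0,0.07,0,0,0,1]
    - [-0.08,0,0.08,0,0,0,1]
    - [0,0,0,0,0,0,1]
    - [0,0,0,0,0,0,1]

```text
t: 13.08
tool_pos: [529.1, 30.6, 184.1]
orientation: [-0.0, 0.784, 0.621, -0.001]
ft_force: [0.3, 0.4, 1.7]
width: 0.2
grip_force: 0.0
```

```bash
python3 loc.py; python3 -c "
from h import *
for c in('scene','top'):
  get_image(c);print(c,[(d['xyz'],round(d['conf'],2)) for d in place_of(c,'handle')])"
```

```text
t 13.08 bin x -121.2 y 0.9 z 184.1 F [0.3 0.4 1.7] w 0.2
scene [([525.9, 13.7, 195.3], 0.65)]
top []
```

Request:
drive_tool:
  series:
    - [0.08,0,0,0,0,0,1]
    - [0,0,-0.2,0,0,0,1]
    - [0,0,-0.25,0,0,0,1]
    - [0,0,0,0,0,0,1]
    - [-0.15,0,0,0,0,0,1]
    - [-0.12,0,0,0,0,0,1]
    - [0,0,0,0,0,0,1]
    - [0,0,0,0,0,0,1]

```text
t: 13.95
tool_pos: [525.2, 12.6, 229.5]
orientation: [-0.0, 0.784, 0.621, -0.0]
ft_force: [-0.6, 0.3, -0.2]
width: 0.2
grip_force: 0.0
```

```bash
python3 loc.py
```

```text
t 13.95 bin x -139.6 y 0.6 z 229.5 F [-0.6  0.3 -0.2] w 0.2
```

Request:
drive_tool:
  series:
    - [0,0,0.12,0,0,0,1]
    - [0,0,0.12,0,0,0,1]
    - [-0.07,0,0.09,0,0,0,1]
    - [-0.07,0,0.09,0,0,0,1]
    - [-0.07,0,0.11,0,0,0,1]
    - [-0.07,0,0.11,0,0,0,1]
    - [0,0,0,0,0,0,1]
    - [0,0,0,0,0,0,1]

```text
t: 14.62
tool_pos: [518.7, -14.9, 165.4]
orientation: [-0.0, 0.784, 0.621, -0.0]
ft_force: [-0.1, 0.9, -0.6]
width: 0.3
grip_force: 0.0
```

```bash
python3 loc.py; python3 -c "
from h import *
for c in('scene','top'):
  get_image(c);print(c,[(d['xyz'],round(d['conf'],2)) for d in place_of(c,'handle')])"
```

```text
t 14.62 bin x -167.8 y 0.7 z 165.4 F [-0.1  0.9 -0.6] w 0.3
scene []
top []
```

Request:
drive_tool:
  series:
    - [-0.05,0,0.1,0,0,0,1]
    - [-0.05,0,0.1,0,0,0,1]
    - [-0.04,0,0.11,0,0,0,1]
    - [-0.03,0,0.1,0,0,0,1]
    - [-0.02,0,0.07,0,0,0,1]
    - [0,0,0,0,0,0,1]
    - [0,0,0,0,0,0,1]

```text
t: 15.4
tool_pos: [514.1, -32.8, 117.1]
orientation: [-0.001, 0.784, 0.621, -0.0]
ft_force: [-0.3, -0.3, -1.0]
width: 0.5
grip_force: 0.0
```

```bash
python3 loc.py; python3 -c "
from h import *
im=get_image('scene');cv2.imwrite('pics/push.png',cv2.resize(im[10:290,150:510,::-1],None,fx=2,fy=2))
print([(d['xyz'],round(d['conf'],2)) for d in place_of('scene','handle')])"
```

```text
t 15.4 bin x -186.3 y 1.2 z 117.1 F [-0.3 -0.3 -1. ] w 0.5
[]
```

View pics/push.png

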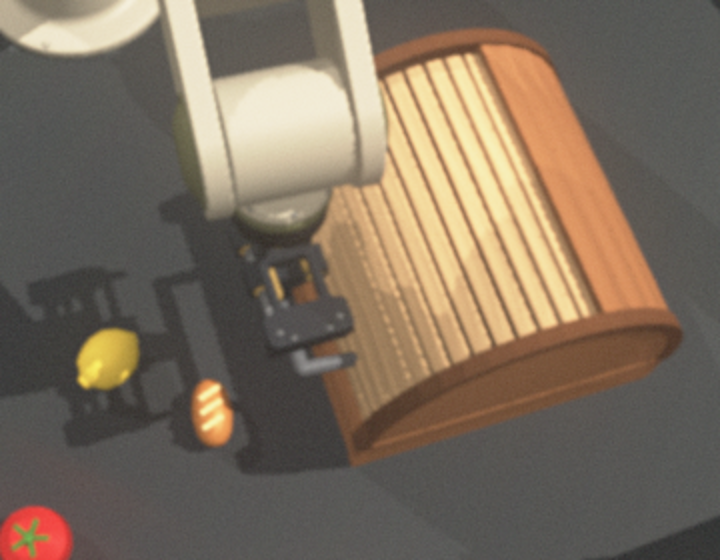

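The cover is almost shut; the visible bar end at crop pixel (325,362) is out in front of the lip. I press down the last few mm until the stop shows in the force.

Request:
drive_tool:
  series:
    - [0,0,0.03,0,0,0,1]
    - [0,0,0,0,0,0,1]
    - [0,0,0,0,0,0,1]

```text
t: 15.75
tool_pos: [514.5, -32.8, 114.7]
orientation: [-0.0, 0.783, 0.621, 0.0]
ft_force: [0.6, 0.0, -0.1]
width: 0.3
grip_force: 0.0
```

Request:
drive_tool:
  series:
    - [0,0,0.02,0,0,0,1]
    - [0,0,0,0,0,0,1]
    - [0,0,0,0,0,0,1]

```text
t: 16.0
tool_pos: [514.7, -32.9, 114.2]
orientation: [0.0, 0.783, 0.621, 0.0]
ft_force: [-5.3, 2.1, 15.3]
width: 0.4
grip_force: 7.4
```

Request:
drive_tool:
  series:
    - [0,0,0.01,0,0,0,1]
    - [0,0,0,0,0,0,1]
    - [0,0,0,0,0,0,1]

```text
t: 16.25
tool_pos: [514.8, -32.9, 114.1]
orientation: [0.001, 0.783, 0.622, 0.0]
ft_force: [-9.5, 1.4, 23.3]
width: 0.6
grip_force: 11.6
```

The end stop is reached: z 114, with the force rising. I retreat straight up and check.

Request:
drive_tool:
  series:
    - [0,0,-0.05,0,0,0,1]
    - [-0.05,0,-0.2,0,0,0,1]
    - [-0.2,0,-0.3,0,0,0,1]
    - [-0.2,0,-0.3,0,0,0,1]
    - [-0.2,0,-0.3,0,0,0,1]
    - [-0.2,0,-0.3,0,0,0,1]
    - [-0.2,0,-0.3,0,0,0,1]
    - [0,0,0,0,0,0,1]

```text
t: 16.92
tool_pos: [491.4, -138.4, 292.2]
orientation: [0.004, 0.784, 0.62, 0.002]
ft_force: [1.1, 0.0, -0.5]
width: 0.6
grip_force: 0.0
```

Request:
drive_tool:
  series:
    - [-0.3,0,0,0,0,0,1]
    - [-0.3,0,0,0,0,0,1]
    - [-0.3,0,0,0,0,0,1]
    - [-0.3,0,0,0,0,0,1]
    - [0,0,0,0,0,0,1]
    - [0,0,0,0,0,0,1]

```text
t: 17.42
tool_pos: [462.9, -252.6, 285.9]
orientation: [-0.001, 0.784, 0.621, -0.0]
ft_force: [0.4, 0.6, -0.4]
width: 0.3
grip_force: 0.0
```

```bash
python3 loc.py; python3 -c "
from h import *
im=get_image('scene');cv2.imwrite('pics/end.png',cv2.resize(im[10:290,150:510,::-1],None,fx=2,fy=2))
for c in('scene','top'):
  get_image(c)
  for n in('handle','lemon','tomato'):print(c,n,[(d['xyz'],round(d['conf'],2)) for d in place_of(c,n)])"
```

```text
t 17.42 bin x -412.0 y 1.6 z 285.9 F [ 0.4  0.6 -0.4] w 0.3
scene handle [([515.2, -33.3, 109.8], 0.98)]
scene lemon [([457.4, -192.7, -2.5], 0.9)]
scene tomato [([585.5, -330.3, -3.7], 0.78)]
top handle [([514.2, -36.5, 107.7], 0.82)]
top lemon [([460.0, -191.7, 1.3], 0.68)]
top tomato [([583.7, -335.1, 0.4], 0.63)]
```

View pics/end.png

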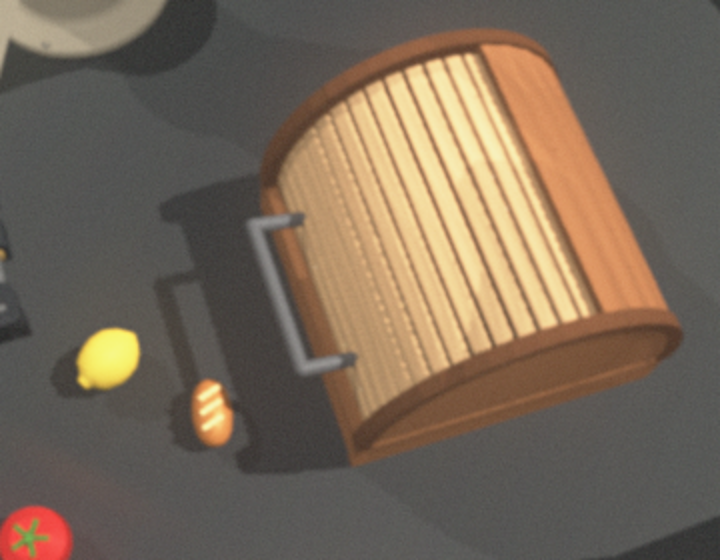

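The cover is fully shut, with the bar from crop (255,225) to (305,368) at z of about 108. The lemon and tomato have not moved, and the arm is clear.

```bash
python3 -c "
from workcell import *
print(sign_off())"
```

```text
the job is handed in; nothing more can be done
None
```

The largest roll is in the bin, the cover is pushed down to its end stop, the lemon and tomato are where they started, and the job was handed in at about 17 s; no verdict was returned.

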